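# Feed an oak stave under the sawing jig's hold-down spring to the length stop

## Task

Get the oak stave ready for sawing: with your fingertips on its top face, press it down hard onto the jig's bed and slide it forward between the guide rails so that its front end passes under the leaf-spring hold-down and comes right up against the blue length stop. Do it by pressing and pushing only: do not pick the stave up or tip it off the bed. Leave it lying flat against the stop under the spring, and do not disturb the jars, the vial, the saw or the offcuts.

Things in the scene. Friction and masses are not known exactly. Their poses are not given: they have to be found in the camera images.
- jig: Stave sawing jig, fixed to the counter: plywood base 440 x 130 x 18 mm with a steel bed and two aluminium guide rails. Origin on the counter below the hold-down's crossbar, on the centre line; x = feed direction (stave to stop), y left, z up. Base from x = -255 to 185 mm; rails' inner faces at y = +-24 mm, tops at z = 30 mm. Black slotted saw guides at x = 68 to 92, y = +-46 mm, to z = 70 mm.
- bed: Polished steel bed strip, 425 x 48 x 4 mm, between the rails, jig x = -250 to 175 mm, top 22 mm above the counter; origin at the centre of its underside, axes as the jig's. The stave lies on it. Slippery: friction of oak on bed, rails and leaf is about 0.18.
- stave: Oak stave, 280 x 45 x 12 mm, about 0.11 kg, brown with one charred long edge, loose on the bed between the rails (3 mm play). Origin: centre of its underside; x towards the front end, z up. Its top is 34 mm above the counter, 4 mm above the rails. At the start its rear 45 to 70 mm overhang the bed's rear end: press only where the bed supports it.
- stave_nose (a point): Centre of the stave's front end face, 140 mm ahead of its origin, at half its thickness. At the start it lies at jig x = -37 to -17 mm, just short of or level with the edge of the crossbar.
- leaf_bend (a point): Underside of the bend of the blued leaf spring (24 mm wide), its lowest point, on the centre line, jig x about 56 mm. The leaf slopes down from the crossbar in the feed direction and ends in a turned-up tail. At rest the bend is 29 mm above the counter; riding on the stave, 34 mm. The stave's front end first meets the slope at jig x of about 45 mm.
- crossbar (a point): Centre of the top of the steel crossbar that carries the leaf spring, 74 mm above the counter (screw heads to 78). The bar runs across the jig, 24 mm wide (jig x = -17 to 7 mm) and 104 mm long, on posts at y = +-46 mm; fingers pressing the stave must stay short of it.
- leaf: The blued leaf spring itself, pivoting at its root under the crossbar. It presses on the stave with about 7 N. Getting the front end in under it takes about 7 N along the bed plus a fifth of the press, sliding on about 5 N plus a fifth of the press, so a fingertip must press down with some 12 to 20 N or it slips on the wood (friction there about 0.8).
- stop_face (a point): Middle of the flat face of the blue length stop that the stave's front end must meet, 6 mm above the bed, axes as the jig's. The stop is a block 26 x 42 x 22 mm with a black clamping knob on top (to 63 mm above the counter), fixed on the bed beyond the saw guides; the face lies at jig x = 100 to 120 mm, different each time.
- jar_near: Small amber jar with a steel lid, 76 mm across, 105 mm high, standing left of the jig; origin under its centre. Leave alone.
- jar_right: Amber jar with a brass lid, 80 mm across, 125 mm high, on the counter to the right; origin under its centre. Leave alone.
- vial: Small green bottle, 40 mm across, 75 mm high, to the right of the jig; origin under its centre. Leave alone.
- saw: Back saw with a wooden handle, 325 mm long, 20 mm high, lying at the left; origin near its middle, x towards the blade. Leave alone.
- offcut0: Sawn oak offcut, 50 x 22 x 12 mm, lying left of the jig; origin at the centre of its underside. Leave alone.
- offcut1: Second offcut of the same size, left of the jig near the saw guides. Leave alone.
- offcut2: Third offcut of the same size, right of the jig. Leave alone.

How it is judged:
By the outcome, as a careful person would: the job done as asked, in the order asked, and still so for the second after the job is handed in, with the robot touching nothing.
It also fails if it takes over 54 s, if anything falls off the work surface, if the arm or the gripper's body presses on something with over 40 N, if the wrist force passes 120 N, or if a joint passes its speed limit or range.

## Robot

A 6-joint arm with a two-finger parallel gripper is mounted at the origin on the work surface. World frame = base frame: x ahead of the robot, y to its left, z up, the work surface at z = 0. Lengths are in m, angles in rad, forces in N, time in s.
With the tool pointing down it reaches from about 0.4 to 0.925 m from the base axis. Payload 12.5 kg.
Tool frame: the origin (TCP) lies at the very end of the fingers, on their centre line; the grasp point (between the pads) lies 19 mm behind it; z points along the fingers, y is the line along which they close (so a half turn about z gives the same grasp; the last joint's range is limited). The gripper opens to 95 mm and grips with 3 to 60 N. Pads are 20 mm wide; open, the fingers measure 119 mm over their backs; the gripper's body (75 mm by 180 mm) begins 59 mm behind the grasp point.
Start: joints at [1.146, 0.491, 1.559, -0, 1.092, -0.106], TCP at [0.196, 0.594, 0.215] pointing down, gripper open.
Joint ranges: [-3.1, 3.1], [-0.84, 2.19], [0.05, 2.79], [-1.13, 4.28], [0.06, 2.93], [-2.69, 2.69]. Speed limits (rad/s): [2.22, 2.22, 2.79, 3.14, 3.14, 3.14].

## Interface

Orientations are given as [roll, pitch, yaw] about the fixed x, y, z axes, in that order (R = Rz(yaw) Ry(pitch) Rx(roll)).
In Python, from cell import bot, eyes gives the robot as it stands.
- The arm moves only by the tool step_arm, never from a script. Its argument "increments" is a list of rows, each a list of 5 numbers: the shift along the world's x, y, z as a fraction of full scale, then the turn about the world's z as a fraction of full scale, then the opening in per cent of the stroke, from 0 (shut) to 100 (fully open). A call has 1 to 20 rows; each row shifts and turns the commanded pose from where the row before left it; what a row does not reach is not made up. Full scale, the value 1, is 0.1 m for a shift and 0.12 rad for a turn. A row lasts 1/12 s, in which the tool goes at most 41.7 mm and 7.16 degrees, less where a joint would pass 70% of its speed; a pose out of reach is approached as far as the arm can. A call with a number of a shift or a turn outside -1 to 1 is refused whole. A call with a gripper value outside its range is refused whole. The fingers move at their own pace and stop on an object; "force" is the grip in N (left out, the last holds). Time passes only in rows, so rows that do not move let the fingers close. It gives the time, the measured TCP pose, the force, the opening and the grip force at its end, in the units of the state.
- bot.state(): the state, without advancing time (a new reading comes with each control period).
- eyes.snapshot(name): name is "scene" or "side" or "wrist"; returns a dict with "img" (420x560x3 uint8, red, green, blue), "fx", "fy", "cx", "cy" (pixels), "R" (3x3) and "t" (3): a world point X has camera coordinates R X + t; the wrist camera has in their place "tool_from_camera" (4x4, takes a point from camera to tool coordinates, whose origin is the TCP and whose axes are the flange's). Camera axes: x right, y down, z forward; pixel columns grow to the right and rows downward; lengths in m; the calibration is good to about 2 mm. A picture is of the moment at which its call begins: read the wrist's pose just before it. There is no depth.
- bot.sign_off(): hands the job in; it is judged then, once.
The state is a dict: "t": time; "joints": joint angles; "qd": joint speeds; "joint_efforts": joint torques, N m; "tool_pos": TCP position; "tcp_rot": TCP orientation; "wrist_force": force on the tool from outside, world axes, zero at the start; "ft_torque": the same for the moment, N m; "opening": finger opening in m; "grip_force": force on a finger pad.
Only numpy, scipy, OpenCV 4.12 (cv2) and the standard library are available. Lean on these libraries where they do the work, as an engineer would, in place of code of your own. Each camera call takes 0.05 s, during which the arm holds its last target. There are 200 camera calls.

## Working session

There is one attempt and no reset: what is moved stays moved. The work goes in short steps, Python scripts to look and compute and a tool call to move; the robot and the scene stay as the last step left them, time stands still between calls to the robot, and variables do not carry over. Pictures are saved under pics/ and viewed, at most 10 in all, crops included, and the job is handed in when it is done.

Besides the shell and the picture viewer there is one more tool, called as name(argument=value, ...), one argument or row to a line, values as JSON. step_arm: Moves the arm, as the interface text tells. Shift numbers are shares of 0.1 m and turn numbers shares of 0.12 rad, none past 1 either way. Its arguments: {"type":"object","properties":{"increments":{"type":"array","items":{"type":"array","items":{"type":"number"}}},"force":{"type":"number"}},"required":["increments"]}

```bash
mkdir -p pics; python3 - <<'E'
from cell import bot, eyes
import cv2,numpy as np
s=bot.state();print({k:np.round(s[k],3) for k in('t','tool_pos','tcp_rot','wrist_force','opening')})
for n in('scene','side'):
    d=eyes.snapshot(n);cv2.imwrite(f'pics/{n}0.png',d['img'][:,:,::-1]);np.savez(f'{n}0.npz',**d)
    print(n,d['fx'],d['fy'],d['cx'],d['cy'],np.round(-np.array(d['R']).T@d['t'],3))
E
```

```text
{'t': np.float64(0.0), 'tool_pos': array([0.196, 0.593, 0.214]), 'tcp_rot': array([-3.14 , -0.   ,  2.823]), 'wrist_force': array([0.253, 0.395, 0.181]), 'opening': np.float64(0.095)}
scene 429.06836684101614 429.06836684101614 270.8318087834505 210.41035487239188 [1.401 0.144 0.896]
side 414.1513383664582 414.1513383664582 279.17565470658866 211.9733350452558 [ 0.201 -1.069  0.773]
```

View pics/scene0.png

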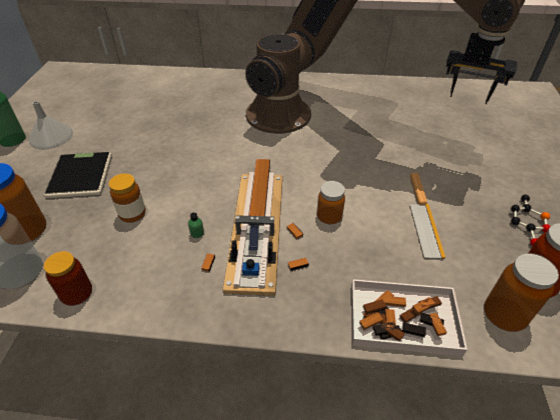

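View pics/side0.png

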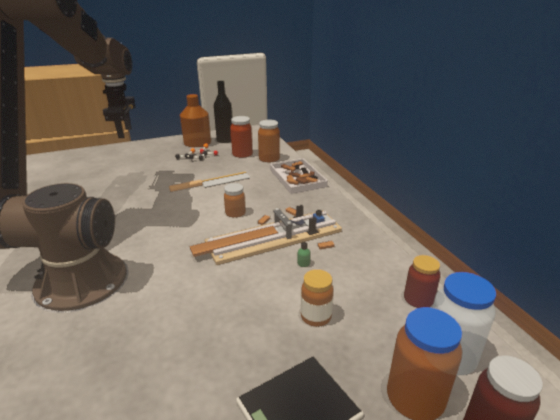

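The scene view shows the jig running from the stave's rear at (262,160), through the crossbar at (255,220), to the blue stop at (250,267). The feed direction is roughly world +x. The jar is at (331,203), the vial at (196,226), and the offcuts at (295,231), (299,264) and (208,263). I'll enlarge the jig.

```bash
python3 - <<'E'
import cv2
i=cv2.imread('pics/scene0.png')[150:300,200:350]
cv2.imwrite('pics/c0.png',cv2.resize(i,None,fx=4,fy=4,interpolation=cv2.INTER_CUBIC))
E
```

```text
(no output)
```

View pics/c0.png

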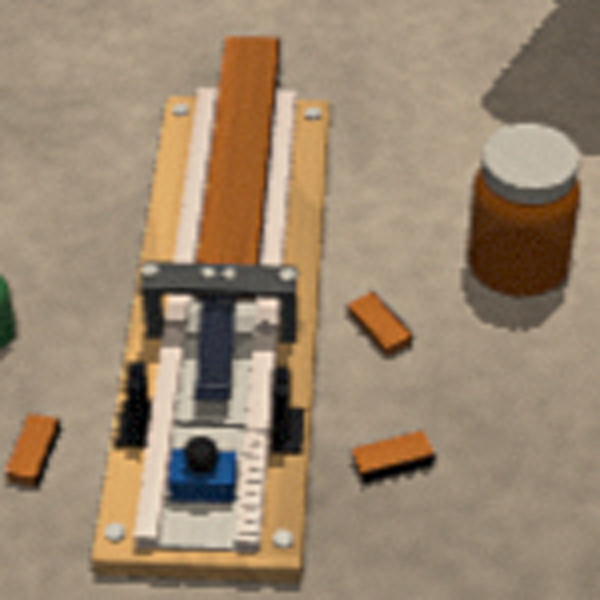

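The enlarged crop shows the base top's corners at about (166,97), (331,101), (302,568) and (95,560). The stave's rear corners are at (226,37) and (279,39). The crossbar's top spans y 262–290, and the blue stop is around (203,470).

```bash
cat > h.py <<'E'
import numpy as np
def ray(d,uv,z):
    c=np.array([(uv[0]-d['cx'])/d['fx'],(uv[1]-d['cy'])/d['fy'],1]);R=np.array(d['R']);o=-R.T@d['t'];v=R.T@c
    return (o+v*(z-o[2])/v[2])
def proj(d,X):
    c=np.array(d['R'])@X+d['t'];return np.array([c[0]/c[2]*d['fx']+d['cx'],c[1]/c[2]*d['fy']+d['cy']])
def fit(J,W): # 2D rigid jig->world
    J=np.array(J);W=np.array(W);a=J-J.mean(0);b=W-W.mean(0)
    th=np.arctan2((a[:,0]*b[:,1]-a[:,1]*b[:,0]).sum(),(a*b).sum());R=np.array([[np.cos(th),-np.sin(th)],[np.sin(th),np.cos(th)]])
    return th,R,W.mean(0)-R@J.mean(0)
E
python3 - <<'E'
from h import *
d=np.load('scene0.npz')
C=lambda x,y,z:ray(d,(200+(x+.5)/4-.5,150+(y+.5)/4-.5),z)[:2]
W=[C(166,97,.018),C(331,101,.018),C(302,568,.018),C(95,560,.018)]
J=[[-.255,-.065],[-.255,.065],[.185,.065],[.185,-.065]]
th,R,t=fit(J,W);print('yaw',th,'origin',t);print(np.round((np.array(J)@R.T+t-W)*1e3,1))
inv=lambda w:np.round((R.T@(w-t))*1e3,1)
for n,p in dict(stR=(226,37,.034),stL=(279,39,.034),xbR=(145,277,.074),xbL=(297,280,.074),stopfR=(172,487,.022+.022),stopfL=(235,490,.044),barfrontR=(198,262,.034)).items():print(n,inv(C(*p)))
E
```

```text
yaw 0.057916604693054895 origin [0.63053496 0.00158409]
[[-2.   0.1]
 [-1.7 -0.3]
 [ 1.7  1.8]
 [ 2.  -1.6]]
stR [-310.4  -21.6]
stL [-309.4   21.3]
xbR [ -3.2 -49.6]
xbL [-4.7 51.3]
stopfR [145.4 -18.3]
stopfL [145.9  20.6]
barfrontR [-57.3 -21.2]
```

step_arm(
  increments=[
    [0.25,-0.3,0,-0.5,0],
    [0.25,-0.3,0,-0.5,0],
    [0.25,-0.3,0,-0.5,0],
    [0.25,-0.3,0,-0.5,0],
    [0.25,-0.3,0,-0.5,0],
    [0.25,-0.3,0,-0.5,0],
    [0.25,-0.3,0,-0.5,0],
    [0.25,-0.3,0,-0.5,0],
    [0.25,-0.3,0,-0.5,0],
    [0.25,-0.3,0,-0.5,0],
    [0,-0.3,0,-0.5,0],
    [0,-0.3,0,-0.5,0],
    [0,-0.3,0,-0.5,0],
    [0,-0.3,0,-0.5,0],
    [0,-0.3,0,-0.5,0],
    [0,-0.3,0,-0.5,0],
    [0,-0.3,0,-0.5,0],
    [0,-0.3,0,-0.5,0],
    [0,-0.3,0,-0.5,0],
    [0,-0.3,0,-0.5,0],
  ],
)

```text
t: 1.77
tool_pos: [0.4455, -0.0079, 0.2146]
tcp_rot: [-3.142, -0.0, 1.62]
wrist_force: [0.4, 0.4, -0.1]
opening: 0.0006
grip_force: 0.0
```

step_arm(
  increments=[
    [0,0,0,0,0],
    [0,0,0,0,0],
    [0,0,0,0,0],
  ],
)

```text
t: 2.02
tool_pos: [0.4457, -0.0062, 0.2145]
tcp_rot: [-3.141, -0.0, 1.623]
wrist_force: [0.1, -0.0, -0.2]
opening: 0.0003
grip_force: 0.0
```

```bash
python3 - <<'E'
from cell import bot, eyes
import cv2,numpy as np
from scipy.spatial.transform import Rotation as Ro
s=bot.state();print({k:np.round(s[k],3) for k in('t','tool_pos','tcp_rot','wrist_force','opening','joints')})
d=eyes.snapshot('wrist');cv2.imwrite('pics/w1.png',d['img'][:,:,::-1])
T=np.array(d['tool_from_camera']);Rt=Ro.from_euler('xyz',s['tcp_rot']).as_matrix()
Rw=Rt@T[:3,:3];o=Rt@T[:3,3]+s['tool_pos']
np.savez('w1.npz',fx=d['fx'],fy=d['fy'],cx=d['cx'],cy=d['cy'],R=Rw.T,t=-Rw.T@o,img=d['img']);print(o)
E
```

```text
{'t': np.float64(2.017), 'tool_pos': array([ 0.446, -0.006,  0.215]), 'tcp_rot': array([-3.141, -0.   ,  1.623]), 'wrist_force': array([ 0.139, -0.033, -0.196]), 'opening': np.float64(0.0), 'joints': array([-0.162,  0.237,  1.976,  0.   ,  0.929, -0.215])}
[0.44063444 0.06091242 0.38563459]
```

View pics/w1.png

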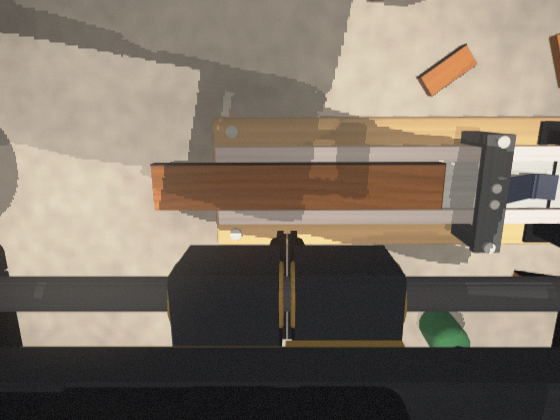

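The wrist view shows the stave from columns 153 to 445, rows 163 to 210. The base's rear edge is at column 217, rows 118 to 243, and the crossbar top is at about columns 480–514, rows 132–252.

```bash
python3 - <<'E'
from h import *
d=np.load('w1.npz')
P=dict(stRL=(153,164,.034),stRR=(155,209,.034),stFL=(445,163,.034),stFR=(445,209,.034),baseL=(217,118,.018),baseR=(217,244,.018),baseLf=(540,117,.018),baseRf=(440,243,.018),xbA=(477,132,.074),xbB=(514,133,.074),xbC=(472,252,.074),xbD=(498,252,.074),scrA=(504,142,.078),scrB=(489,248,.078))
W={k:ray(d,v[:2],v[2])[:2] for k,v in P.items()}
for k,v in W.items():print(k,np.round(v,4))
a=lambda p,q:np.arctan2(*(W[q]-W[p])[::-1])
print('yaw stave',a('stRL','stFL'),a('stRR','stFR'),'base',a('baseL','baseLf'),a('baseR','baseRf'))
s=np.load('scene0.npz')
E
```

```text
stRL [0.3171 0.0057]
stRR [ 0.3176 -0.0384]
stFL [0.5935 0.0211]
stFR [ 0.6004 -0.0237]
baseL [0.3744 0.051 ]
baseR [ 0.3754 -0.0775]
baseLf [0.6849 0.0682]
baseRf [ 0.6081 -0.0643]
xbA [0.5985 0.0525]
xbB [0.6291 0.0533]
xbC [ 0.6124 -0.0522]
xbD [ 0.6356 -0.051 ]
scrA [0.6199 0.0457]
scrB [ 0.6245 -0.0462]
yaw stave 0.05569693182380546 0.05213531849951989 base 0.05539562300160424 0.05678227100426393
```

step_arm(
  increments=[
    [-0.025,-0.015,-0.28,0.02,0],
    [-0.025,-0.015,-0.28,0.02,0],
    [0,0,-0.28,0,0],
    [0,0,-0.28,0,0],
    [0,0,-0.28,0,0],
    [0,0,-0.28,0,0],
    [0,0,0,0,0],
    [0,0,0,0,0],
    [0,0,0,0,0],
  ],
  force=30,
)

```text
t: 2.82
tool_pos: [0.4414, -0.0089, 0.0477]
tcp_rot: [3.141, 0.0, 1.629]
wrist_force: [-0.8, -0.3, 0.3]
opening: 0.0003
grip_force: 0.0
```

step_arm(
  increments=[
    [0,0,-0.04,0,0],
    [0,0,-0.03,0,0],
    [0,0,-0.03,0,0],
    [0,0,0,0,0],
    [0,0,0,0,0],
  ],
)

```text
t: 3.23
tool_pos: [0.4409, -0.0095, 0.0368]
tcp_rot: [3.141, 0.0, 1.628]
wrist_force: [0.1, -0.3, -0.1]
opening: 0.0008
grip_force: 0.0
```

step_arm(
  increments=[
    [0,0,-0.02,0,0],
    [0,0,-0.015,0,0],
    [0,0,0,0,0],
    [0,0,0,0,0],
  ],
)

```text
t: 3.57
tool_pos: [0.4411, -0.0095, 0.0342]
tcp_rot: [3.14, 0.0, 1.628]
wrist_force: [-4.2, -0.4, 23.8]
opening: 0.0006
grip_force: 11.6
```

step_arm(
  increments=[
    [0.03,0.0017,0,0,0],
    [0.04,0.0022,0,0,0],
    [0.04,0.0022,0,0,0],
    [0.04,0.0022,0,0,0],
    [0.04,0.0022,0,0,0],
    [0.04,0.0022,0,0,0],
    [0.04,0.0022,0,0,0],
    [0.03,0.0017,0,0,0],
  ],
)

```text
t: 4.23
tool_pos: [0.4698, -0.0077, 0.0342]
tcp_rot: [-3.14, -0.0, 1.628]
wrist_force: [-9.9, -1.1, 27.1]
opening: 0.0006
grip_force: 13.4
```

step_arm(
  increments=[
    [0.04,0.0022,0,0,0],
    [0.04,0.0022,0,0,0],
    [0.04,0.0022,0,0,0],
    [0.04,0.0022,0,0,0],
    [0.04,0.0022,0,0,0],
    [0.04,0.0022,0,0,0],
    [0.04,0.0022,0,0,0],
    [0,0,0,0,0],
  ],
)

```text
t: 4.9
tool_pos: [0.4989, -0.0063, 0.0342]
tcp_rot: [3.141, 0.0, 1.628]
wrist_force: [-5.2, 1.1, 21.6]
opening: 0.0006
grip_force: 10.5
```

```bash
cat > look.py <<'E'
import sys,cv2,numpy as np
from cell import bot,eyes
s=bot.state();print({k:np.round(s[k],4) for k in('t','tool_pos','wrist_force','ft_torque')})
a=eyes.snapshot('scene')['img'][150:300,200:300,::-1];b=eyes.snapshot('side')['img'][190:270,180:350,::-1]
a=cv2.resize(a,None,fx=4,fy=4,interpolation=2)[:600];b=cv2.resize(b,(400,188),interpolation=2)
o=np.zeros((600,800,3),np.uint8);o[:,:400]=a;o[:188,400:]=b
w=eyes.snapshot('wrist')['img'][:,:,::-1];o[200:500,400:]=cv2.resize(w,(400,300),interpolation=3)
cv2.imwrite(f'pics/{sys.argv[1]}.png',o)
E
python3 look.py l1
```

```text
{'t': np.float64(4.9), 'tool_pos': array([ 0.4989, -0.0063,  0.0342]), 'wrist_force': array([-5.181 ,  1.0894, 21.6336]), 'ft_torque': array([0.0224, 1.0088, 0.0106])}
```

View pics/l1.png

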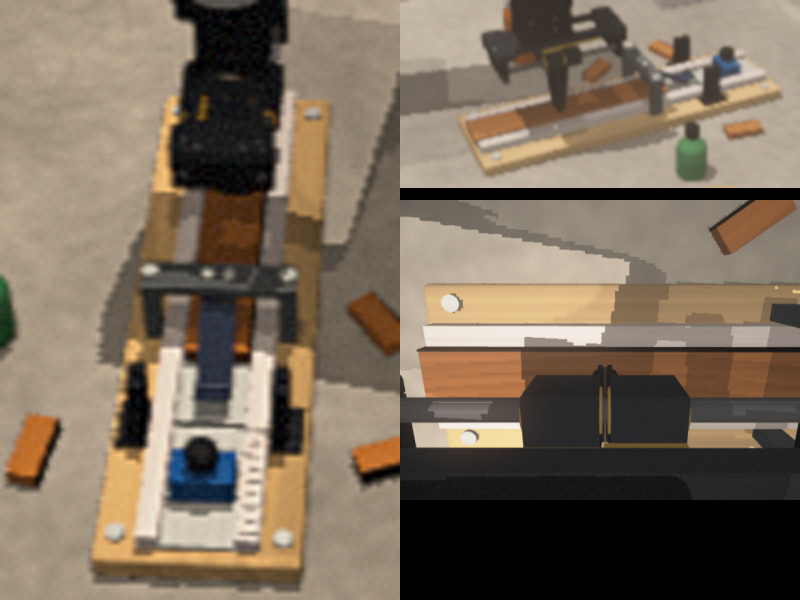

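The composite shows the stave sliding with the fingers. Its nose is now beyond the crossbar at (220,350) in the scene crop, just short of the leaf's slope.

step_arm(
  increments=[
    [0.03,0.0017,0,0,0],
    [0.03,0.0017,0,0,0],
    [0.03,0.0017,0,0,0],
    [0.03,0.0017,0,0,0],
    [0.03,0.0017,0,0,0],
    [0.03,0.0017,0,0,0],
    [0.03,0.0017,0,0,0],
    [0.03,0.0017,0,0,0],
  ],
)

```text
t: 5.72
tool_pos: [0.521, -0.0049, 0.0342]
tcp_rot: [-3.138, -0.0, 1.628]
wrist_force: [-16.9, -1.9, 29.7]
opening: 0.0007
grip_force: 14.8
```

step_arm(
  increments=[
    [0.03,0.0017,0,0,0],
    [0.03,0.0017,0,0,0],
    [0.03,0.0017,0,0,0],
    [0.03,0.0017,0,0,0],
    [0.03,0.0017,0,0,0],
    [0.03,0.0017,0,0,0],
  ],
)

```text
t: 6.22
tool_pos: [0.5387, -0.0038, 0.0342]
tcp_rot: [-3.137, -0.001, 1.628]
wrist_force: [-13.0, -0.5, 25.9]
opening: 0.0003
grip_force: 12.7
```

```bash
python3 look.py l2
```

```text
{'t': np.float64(6.2167), 'tool_pos': array([ 0.5387, -0.0038,  0.0342]), 'wrist_force': array([-13.016 ,  -0.5439,  25.9118]), 'ft_torque': array([-0.2333,  2.7109,  0.0312])}
```

View pics/l2.png

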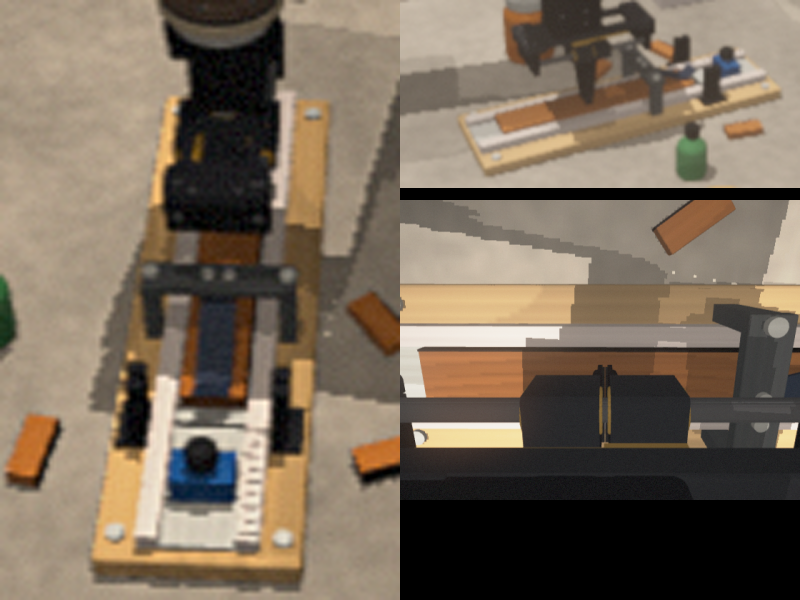

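The stave has not slipped: its rear is still at column 418 in the wrist view. The nose is under the leaf at (213,400) in the scene crop, with the stop still ahead.

step_arm(
  increments=[
    [0.03,0.0017,0,0,0],
    [0.03,0.0017,0,0,0],
    [0.03,0.0017,0,0,0],
    [0.03,0.0017,0,0,0],
    [0.03,0.0017,0,0,0],
    [0.03,0.0017,0,0,0],
    [0.03,0.0017,0,0,0],
    [0.03,0.0017,0,0,0],
    [0.02,0.001,0,0,0],
    [0.02,0.001,0,0,0],
    [0.01,0.0005,0,0,0],
  ],
)

```text
t: 7.28
tool_pos: [0.5682, -0.0022, 0.0342]
tcp_rot: [-3.138, -0.0, 1.628]
wrist_force: [-13.8, -0.6, 23.0]
opening: 0.0006
grip_force: 11.7
```

step_arm(
  increments=[
    [0.015,0.0008,0,0,0],
    [0.015,0.0008,0,0,0],
    [0.015,0.0008,0,0,0],
    [0.015,0.0008,0,0,0],
  ],
)

```text
t: 7.62
tool_pos: [0.574, -0.0019, 0.0342]
tcp_rot: [-3.138, -0.0, 1.628]
wrist_force: [-12.3, -1.0, 22.1]
opening: 0.0002
grip_force: 11.3
```

```bash
python3 look.py l3
```

```text
{'t': np.float64(7.6167), 'tool_pos': array([ 0.574 , -0.0019,  0.0342]), 'wrist_force': array([-12.2633,  -1.014 ,  22.0597]), 'ft_torque': array([-0.2098,  2.4999, -0.022 ])}
```

View pics/l3.png

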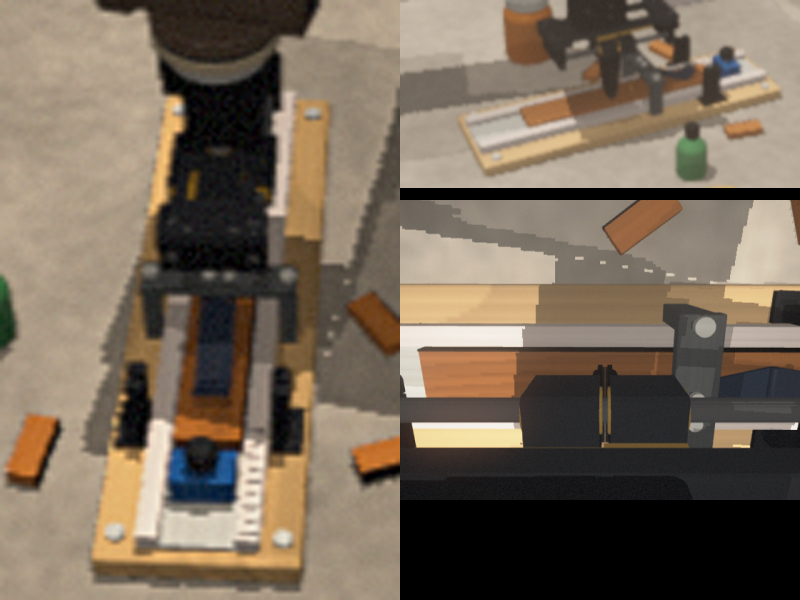

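The nose is at about (208,440) in the scene crop, close to the blue stop. The fingers are still clear of the crossbar, so I'll creep forward until the force rises.

step_arm(
  increments=[
    [0.012,0.0007,0,0,0],
    [0.012,0.0007,0,0,0],
    [0.012,0.0007,0,0,0],
    [0.012,0.0007,0,0,0],
  ],
)

```text
t: 8.1
tool_pos: [0.5788, -0.0016, 0.0342]
tcp_rot: [-3.138, -0.0, 1.628]
wrist_force: [-13.2, -1.0, 22.0]
opening: 0.0006
grip_force: 11.1
```

step_arm(
  increments=[
    [0.012,0.0007,0,0,0],
    [0.012,0.0007,0,0,0],
    [0.012,0.0007,0,0,0],
  ],
)

```text
t: 8.35
tool_pos: [0.5825, -0.0014, 0.0342]
tcp_rot: [-3.138, -0.0, 1.628]
wrist_force: [-12.8, -1.1, 22.1]
opening: 0.0006
grip_force: 11.0
```

step_arm(
  increments=[
    [0.01,0.0006,0,0,0],
    [0.01,0.0006,0,0,0],
    [0.01,0.0006,0,0,0],
  ],
)

```text
t: 8.6
tool_pos: [0.5855, -0.0013, 0.0342]
tcp_rot: [-3.138, -0.0, 1.628]
wrist_force: [-12.5, -0.3, 21.7]
opening: 0.0001
grip_force: 10.9
```

step_arm(
  increments=[
    [0.008,0.0005,0,0,0],
    [0.008,0.0005,0,0,0],
  ],
)

```text
t: 8.77
tool_pos: [0.5871, -0.0012, 0.0342]
tcp_rot: [-3.138, -0.0, 1.628]
wrist_force: [-12.6, -0.3, 20.8]
opening: 0.0002
grip_force: 10.8
```

step_arm(
  increments=[
    [0.008,0.0005,0,0,0],
    [0.008,0.0005,0,0,0],
  ],
)

```text
t: 8.93
tool_pos: [0.5887, -0.0011, 0.0342]
tcp_rot: [-3.138, -0.0, 1.628]
wrist_force: [-13.1, -1.6, 21.7]
opening: 0.0007
grip_force: 10.8
```

step_arm(
  increments=[
    [0.008,0.0005,0,0,0],
    [0.008,0.0005,0,0,0],
  ],
)

```text
t: 9.1
tool_pos: [0.5893, -0.001, 0.0342]
tcp_rot: [-3.136, -0.0, 1.628]
wrist_force: [-20.1, -2.8, 27.5]
opening: 0.0002
grip_force: 14.0
```

```bash
python3 look.py l4
```

```text
{'t': np.float64(9.1), 'tool_pos': array([ 0.5893, -0.001 ,  0.0342]), 'wrist_force': array([-20.1471,  -2.7966,  27.5047]), 'ft_torque': array([-0.5864,  3.874 , -0.0065])}
```

View pics/l4.png

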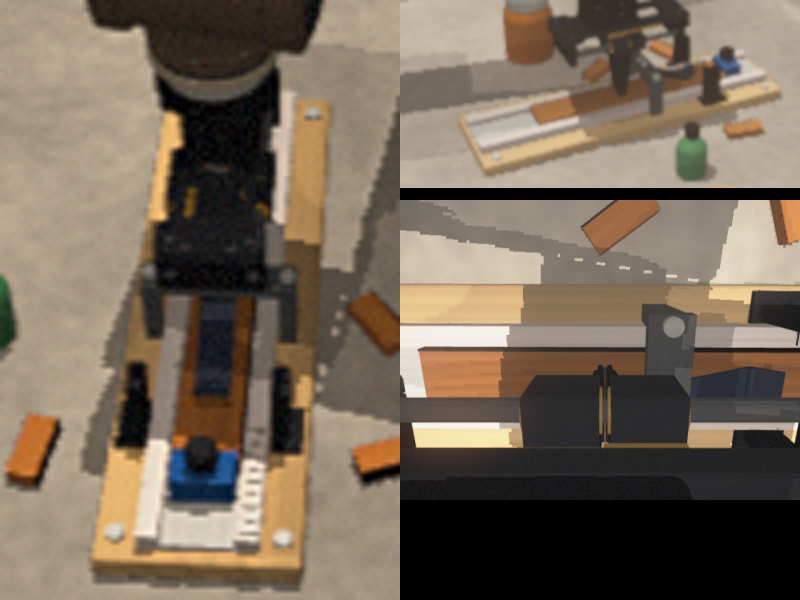

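The push force jumped from 13 to 20 N and forward motion stopped. The picture shows the nose at the blue stop's face and the stave's rear unchanged at wrist column 418, so there was no slip. I'll lift straight off.

step_arm(
  increments=[
    [0,0,0.01,0,0],
    [0,0,0.02,0,0],
    [0,0,0.05,0,0],
    [0,0,0.1,0,0],
    [0,0,0.2,0,0],
    [0,0,0.3,0,0],
    [0,0,0.3,0,0],
    [0,0,0.3,0,0],
    [0,0,0.2,0,0],
    [-0.3,0,0,0,0],
    [-0.3,0,0,0,0],
    [-0.3,0,0,0,0],
    [-0.3,0,0,0,0],
    [0,0,0,0,0],
    [0,0,0,0,0],
  ],
)

```text
t: 10.5
tool_pos: [0.4715, -0.001, 0.1823]
tcp_rot: [3.14, 0.0, 1.627]
wrist_force: [0.0, 0.8, 0.2]
opening: 0.0005
grip_force: 0.0
```

```bash
python3 look.py l5
```

```text
{'t': np.float64(10.5), 'tool_pos': array([ 0.4715, -0.001 ,  0.1823]), 'wrist_force': array([0.0087, 0.7552, 0.2274]), 'ft_torque': array([-0.1136,  0.0185, -0.0261])}
```

View pics/l5.png

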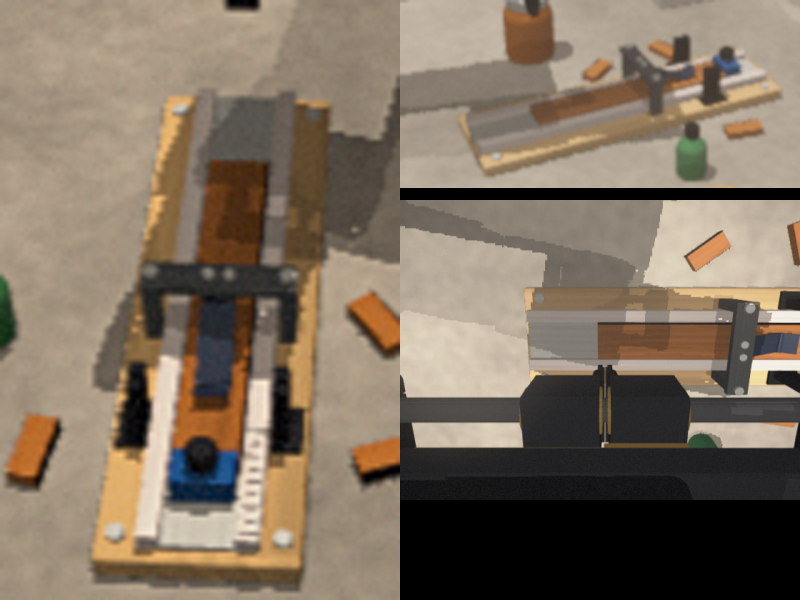

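The stave lies flat between the rails under the leaf, with its nose at the blue stop at (208,450) in the scene crop. Its rear is at (238,162), and nothing else has moved, so I'll hand in.

```bash
python3 -c "
from cell import bot
print(bot.sign_off())"
```

```text
the job is handed in; nothing more can be done
None
```

The job is handed in: I pressed and slid the stave under the leaf spring until the push force jumped at the blue stop, and the last pictures show it lying flat there with nothing else disturbed (10.5 s used).

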